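# Load the soaking pot, fit its cover over the pin and hold it shut

### The arm

A 6-joint arm with a two-finger parallel gripper is mounted at the origin on the work surface. World frame = base frame: x ahead of the robot, y to its left, z up, the work surface at z = 0. Lengths are in m, angles in rad, forces in N, time in s.
With the tool pointing down it reaches from about 0.325 to 0.85 m from the base axis. Payload 4.4 kg.
Tool frame: the origin (TCP) lies midway between the tips of the shut fingers; the grasp point (between the pads) lies tcp_to_grasp behind it (tcp_to_grasp is the distance from the TCP to the grasp point, in m); x points along the fingers, y is the direction in which the jaws open and shut, and the axes are right-handed (so a half turn about x gives the same grasp; the last joint's range is limited). The gripper opens to 94 mm and grips with 3 to 60 N. Pads are 16 mm wide; open, the fingers measure 119 mm over their backs; the gripper's body (75 mm by 177 mm) begins 78 mm behind the grasp point.
Start: joints at [1.05, 0.207, 1.542, -0, 1.393, -0.15], TCP at [0.208, 0.536, 0.205] pointing down, gripper open.
Joint ranges: [-2.73, 2.73], [-0.86, 2.22], [0.23, 2.46], [-1.11, 4.25], [0.08, 2.63], [-2.82, 2.82]. Speed limits (rad/s): [2.79, 2.79, 3.14, 3.14, 3.14, 3.14].

### API

Orientations are given as a unit quaternion [x, y, z, w].
In Python, from station import * gives the robot as it stands.
- The arm moves only by the shell command python3 -m jog 'ROWS' [FORCE]. ROWS is JSON, a list that holds one entry, the list of rows, each a list of 7 numbers: the closure, from 0 (fully open) to 1 (shut), then the shift along the tool's x, y, z in mm, then the turn, a rotation vector about the tool's x, y, z in degrees. A call has 1 to 20 rows; each row shifts and turns the commanded pose from where the row before left it, along the tool's axes as they then stand; what a row does not reach is not made up. A row lasts 1/8 s, in which the tool goes at most 62.5 mm and 10.7 degrees, less where a joint would pass 70% of its speed; a pose out of reach is approached as far as the arm can. A call with a gripper value outside its range is refused whole. The fingers move at their own pace and stop on an object; FORCE is the grip in N (left out, the last holds). Time passes only in rows, so rows that do not move let the fingers close. It gives the time, the measured TCP pose, the force and the opening at its end, in the units of the state.
- get_obs(): the state, without advancing time (a new reading comes with each control period).
- snapshot(name): name is "scene" or "top" or "wrist"; returns a dict with "img" (480x640x3 uint8, blue, green, red), "z_map" (480x640 float32, m along the optical axis (not along the pixel's ray), 0 where there is no reading), "camera_matrix" (3x3 intrinsics, pixels), "extrinsics" (4x4, takes a point from world to camera coordinates). Camera axes: x right, y down, z forward; pixel columns grow to the right and rows downward; lengths in m; the calibration is good to about 2 mm. A picture is of the moment at which its call begins.
- close_job(): hands the job in, once; it reports no verdict.
The state is a dict: "time": time; "joint_positions": joint angles; "qvel": joint speeds; "tau": joint torques, N m; "eef_pos": TCP position; "ee_rot": TCP orientation; "contact_force": force on the tool from outside, world axes, zero at the start; "torque": the same for the moment, N m; "width": finger opening in m.
Only numpy, scipy, OpenCV 4.12 (cv2) and the standard library are available. Lean on these libraries where they do the work, as an engineer would, in place of code of your own. Each camera call takes 0.05 s, during which the arm holds its last target. There are 200 camera calls.

### The job

Put the brass bush, the red plug and the steel sleeve from the white tray into the clear pot, in any order. Then take the black cover by its knob, slide it over the pot until it drops onto the locating pin hidden beneath it, and press it down so that the sprung orange seal is fully compressed. Finish while still gripping the knob and pressing the cover fully down: do not let go; leave the beaker, the jar and the wrench where they are.

Things in the scene. Friction and masses are not known exactly. Their poses are not given: they have to be found in the camera images.
- pot_floor (a point): Centre of the inner floor of the round clear pot, which is fixed to the bench (its place varies). The floor lies 10 mm above the bench, on a black foot 180 mm across. Inside 142 mm across, clear wall 5 mm thick; with the orange seal ring on its rim the pot's mouth is 140 mm across and 78 mm above the bench (68 mm above the floor). z up.
- pin_tip (a point): Top of the steel locating pin in the middle of the pot, 88 mm above the bench, 10 mm above the seal ring at rest. The pin is 14 mm thick with a 4 mm high cone at its tip (7 mm across at the top); from 18 mm below the tip downwards the post widens, to 20 mm in diameter from 24 mm below the tip. Fixed to the pot.
- seal (a joint): Sprung orange seal ring on the pot's rim, 158 mm outside, 140 mm inside, its flat top 78 mm above the bench at rest. Value = how far it is pressed down: 0 at rest, 0.006 m at its stop. Spring: it starts to move at about 5 N and reaches the stop at about 14 N, the cover's own weight (about 3.5 N) included, so the cover alone does not press it down and about 10 to 12 N of extra push from the hand does.
- knob_mid (a point): Centre of the upright aluminium knob of the loose black cover: a cylinder 26 mm in diameter, 40 mm tall, standing in the middle of the cover. The cover is a round plate 156 mm across and 22 mm thick, about 0.35 kg, lying flat on the bench at first; the knob's centre is 42 mm above the plate's underside and 20 mm above its top face. z up.
- bore_mouth (a point): Centre of the cover's underside, where a blind hole 19 mm in diameter and 18 mm deep takes the pin; exactly below the knob, 42 mm below the knob's centre. The hole cannot be seen from above. With the cover dropped on, this point lies 10 mm below the pin's tip; fully pressed, 16 mm below.
- bush_mid (a point): Centre of the brass bush: upright cylinder, 26 mm in diameter, 40 mm tall, about 0.12 kg, standing in the tray.
- plug_mid (a point): Centre of the red plug: upright cylinder, 24 mm in diameter (slightly tapered in its lowest 10 mm), 44 mm tall, about 0.03 kg, standing in the tray.
- sleeve_mid (a point): Centre of the steel sleeve: upright cylinder, 20 mm in diameter, 50 mm tall, about 0.07 kg, standing in the tray.
- tray: White shallow tray fixed to the bench, 200 mm (its x) by 110 mm (its y), rim 14 mm high; inner floor 4 mm above the bench. Origin at the centre of its underside. The three parts stand in a row along its x axis, about 60 mm apart, in any order.
- beaker: Bystander: glass beaker, 60 mm across, 75 mm tall, beyond the pot. Origin at the centre of its underside.
- jar: Bystander: amber jar with white cap, 52 mm across, 70 mm tall, beyond the pot. Origin at the centre of its underside.
- wrench: Bystander: steel wrench 150 mm long lying flat on the bench between the robot and the pot, lengthwise across (its x axis runs along it).
Things that resemble listed ones, but are neither listed nor needed, are in the scene too. Of the things that look like the part that bears bush_mid, take the one that is farthest to the robot's right at the start. What is shaped like the part that bears pot_floor but pink is not meant.

How it is judged:
By the outcome, as a careful person would: the job done as asked, in the order asked, and still so for the second after the job is handed in, while the arm keeps its last pose, push and grip.
It also fails if it takes over 72 s, if anything falls off the work surface, if the arm or the gripper's body presses on something with over 40 N, if the wrist force passes 120 N, or if a joint passes its speed limit or range.

## Working session

There is one attempt and no reset: what is moved stays moved. The work goes in short steps, Python scripts to look and compute and a shell command to move; the robot and the scene stay as the last step left them, time stands still between calls to the robot, and variables do not carry over. Pictures are saved under pics/ and viewed, about 8 in all and at most 12, crops included, and the job is handed in when it is done.

```bash
ls; mkdir -p pics; python3 - <<'E'
from station import *
import cv2,numpy as np
o=get_obs();print({k:np.round(v,3).tolist() for k,v in o.items()})
for n in("top","scene"):
    s=snapshot(n);cv2.imwrite(f"pics/{n}0.png",s["img"]);np.savez(f"{n}0.npz",**s)
    print(n,s["camera_matrix"].tolist(),np.round(s["extrinsics"],4).tolist())
E
```

```text
pics
{'time': 0.0, 'joint_positions': [1.05, 0.207, 1.543, 0.0, 1.393, -0.15], 'qvel': [-0.001, 0.001, -0.002, 0.001, 0.002, -0.0], 'tau': [-0.001, -37.086, -28.142, 0.07, 0.036, -0.0], 'eef_pos': [0.208, 0.535, 0.204], 'ee_rot': [0.13, 0.695, -0.131, 0.695], 'contact_force': [-0.066, 0.151, -0.62], 'torque': [-0.008, -0.005, 0.031], 'width': 0.094}
top [[433.3963697249982, 0.0, 318.52259341778745], [0.0, 433.3963697249982, 244.67202821236015], [0.0, 0.0, 1.0]] [[-0.0038, -1.0, 0.0079, -0.0011], [-0.9976, 0.0032, -0.069, 0.5484], [0.0689, -0.0082, -0.9976, 0.7623], [0.0, 0.0, 0.0, 1.0]]
scene [[482.1796014668444, 0.0, 326.1813861388954], [0.0, 482.1796014668444, 246.53111289509664], [0.0, 0.0, 1.0]] [[0.7494, 0.662, 0.0136, -0.3967], [0.4986, -0.5506, -0.6695, -0.2057], [-0.4357, 0.5085, -0.7427, 1.1167], [0.0, 0.0, 0.0, 1.0]]
```

View pics/top0.png

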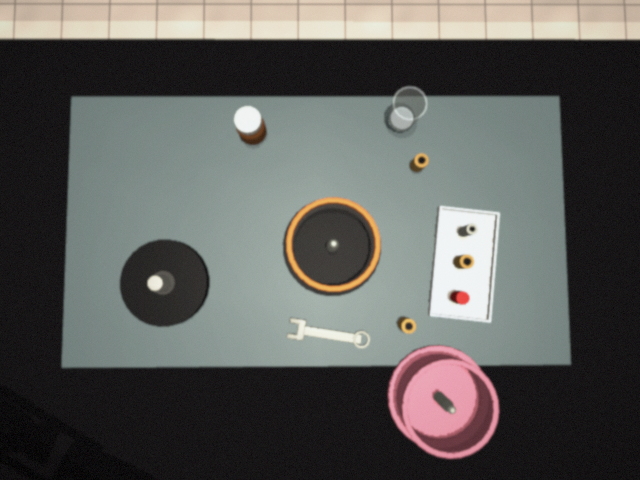

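View pics/scene0.png

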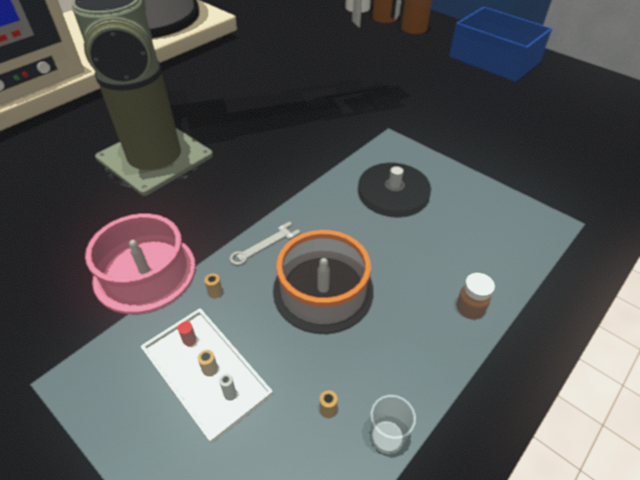

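Top view: candidates for the bush are the brass rings at (421,160), (466,261) in the tray and (408,326). The tray one at (466,261) is farthest right (−y) and stands in the tray, so it is the one. The pot with the orange rim is at (333,245), the pink decoy at (443,402), and the cover's knob top at (155,283). In the tray the sleeve is at (470,229) and the plug at (461,298). Next I measure these and make the confirming crop.

```bash
cat > h.py <<'E'
import numpy as np,cv2
def cloud(s):
    K=s["camera_matrix"];E=s["extrinsics"];z=s["z_map"].astype(float)
    v,u=np.mgrid[:480,:640]
    p=np.stack([(u-K[0,2])/K[0,0]*z,(v-K[1,2])/K[1,1]*z,z],-1)
    return (p-E[:3,3])@E[:3,:3]
def circ(P):
    A=np.c_[2*P[:,:2],np.ones(len(P))];b=(P[:,:2]**2).sum(1)
    x=np.linalg.lstsq(A,b,rcond=None)[0];return x[:2],np.sqrt(x[2]+x[0]**2+x[1]**2)
def ray(s,u,v,h):
    K=s["camera_matrix"];E=s["extrinsics"];R=E[:3,:3];c=-R.T@E[:3,3]
    d=R.T@np.array([(u-K[0,2])/K[0,0],(v-K[1,2])/K[1,1],1]);return c+d*(h-c[2])/d[2]
E
python3 - <<'E'
import numpy as np,cv2
from h import *
s=dict(np.load("top0.npz"));C=cloud(s)
for n,u,v,h in[("bushT",466,261,.044),("bushA",421,160,.04),("bushB",408,326,.04),("sleeve",470,229,.054),("plug",461,298,.048),("knob",155,283,.062),("pin",333,244,.088),("wrench",330,334,.005)]:
    p=C[v-14:v+15,u-14:u+15].reshape(-1,3)
    w=p[abs(p[:,2]-h)<.006]
    print(n,len(w),"mean",w.mean(0).round(4) if len(w) else 0,"ext",np.ptp(w,axis=0).round(3) if len(w) else 0,"ray",ray(s,u,v,h).round(4))
hsv=cv2.cvtColor(s["img"],cv2.COLOR_BGR2HSV)
m=(hsv[...,0]>8)&(hsv[...,0]<22)&(hsv[...,1]>150);m[:190]=0;m[300:]=0;m[:,:270]=0;m[:,390:]=0
p=C[m];p=p[abs(p[:,2]-.078)<.006];print("seal",len(p),circ(p),p[:,2].mean())
p=C[230:335,110:220].reshape(-1,3);q=p[abs(p[:,2]-.022)<.006];h=cv2.convexHull(q[:,:2].astype(np.float32))[:,0];print("cover",len(q),circ(h),cv2.minEnclosingCircle(h))
# tray axis
p=C[195:335,420:510].reshape(-1,3);q=p[abs(p[:,2]-.014)<.004];print("tray rim",len(q),cv2.minAreaRect(q[:,:2].astype(np.float32)))
a=cv2.resize(s["img"][140:350,380:520],None,fx=2.8,fy=2.8,interpolation=3)
z=dict(np.load("scene0.npz"));b=cv2.resize(z["img"][260:450,130:350],None,fx=1.8,fy=1.8,interpolation=3)
o=np.zeros((590,800,3),np.uint8);o[:a.shape[0],:a.shape[1]]=a;o[:b.shape[0],400:400+b.shape[1]]=b;cv2.imwrite("pics/crop.png",o)
C=cloud(z)
m=(hsv[...,0]>300)
hs=cv2.cvtColor(z["img"],cv2.COLOR_BGR2HSV);m=(hs[...,0]>5)&(hs[...,0]<20)&(hs[...,1]>150);m[:,:270]=0;m[:225]=0;m[315:]=0;m[:,380:]=0
p=C[m];p=p[abs(p[:,2]-.078)<.006];print("seal scene",len(p),circ(p),p[:,2].mean())
for n,u,v,h in[("bushT",207,355,.044),("sleeve",226,379,.054),("plug",186,327,.048),("knob",397,171,.062),("pin",323,261,.088)]:
    p=C[v-14:v+15,u-14:u+15].reshape(-1,3);w=p[abs(p[:,2]-h)<.004];print(n,len(w),w.mean(0).round(4) if len(w) else 0,ray(z,u,v,h).round(4))
E
```

```text
bushT 182 mean [ 0.5172 -0.2597  0.0452] ext [0.025 0.025 0.009] ray [ 0.5172 -0.2601  0.044 ]
bushA 175 mean [ 0.697  -0.185   0.0413] ext [0.025 0.026 0.01 ] ray [ 0.6975 -0.186   0.04  ]
bushB 186 mean [ 0.4063 -0.1572  0.0411] ext [0.026 0.025 0.011] ray [ 0.405  -0.1575  0.04  ]
sleeve 115 mean [ 0.5728 -0.2666  0.0552] ext [0.02  0.019 0.01 ] ray [ 0.5723 -0.265   0.054 ]
plug 166 mean [ 0.4546 -0.2494  0.0489] ext [0.022 0.024 0.011] ray [ 0.4533 -0.2483  0.048 ]
knob 193 mean [0.4821 0.2724 0.0632] ext [0.024 0.024 0.011] ray [0.4815 0.2735 0.062 ]
pin 52 mean [ 0.5459 -0.0267  0.0879] ext [0.013 0.012 0.008] ray [ 0.5446 -0.0263  0.088 ]
wrench 827 mean [ 0.3871 -0.0234  0.0041] ext [0.051 0.051 0.012] ray [ 0.3873 -0.0233  0.005 ]
seal 1411 (array([ 0.54533748, -0.02628468]), np.float64(0.07350259963996494)) 0.07906105035138274
cover 5773 (array([0.4823259 , 0.27351274]), np.float64(0.07748834525136251)) ((0.48224732279777527, 0.2734074890613556), 0.07839260250329971)
tray rim 1027 ((0.5143435597419739, -0.2678139805793762), (0.11213672906160355, 0.20031824707984924), 83.52228546142578)
seal scene 1398 (array([ 0.54663391, -0.02816641]), np.float64(0.07381193704856619)) 0.0776964309395651
bushT 223 [ 0.5177 -0.261   0.0445] [ 0.5158 -0.2575  0.044 ]
sleeve 157 [ 0.5732 -0.268   0.0541] [ 0.5719 -0.2665  0.054 ]
plug 176 [ 0.4548 -0.2507  0.0483] [ 0.4551 -0.249   0.048 ]
knob 92 [0.4825 0.2717 0.0627] [0.4831 0.2727 0.062 ]
pin 41 [ 0.5459 -0.0277  0.0868] [ 0.5465 -0.0291  0.088 ]
```

View pics/crop.png

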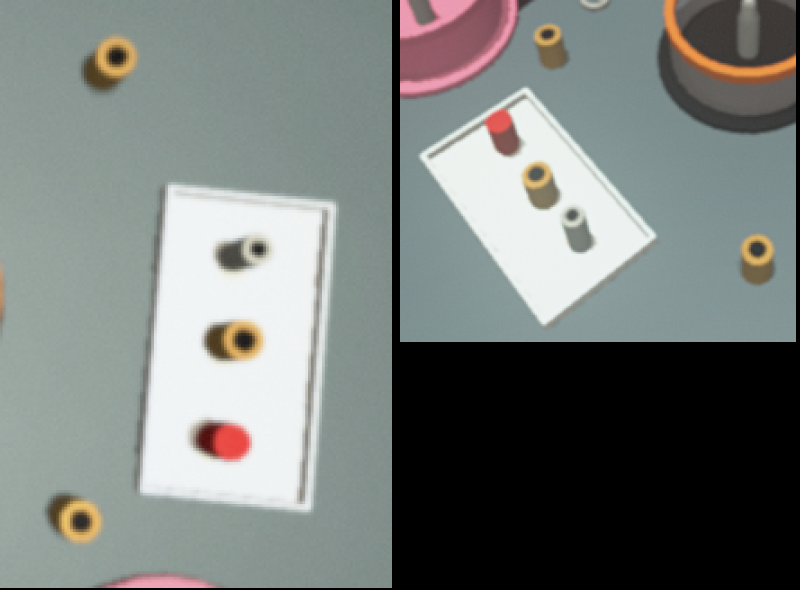

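```bash
cat >> h.py <<'E'
from scipy.spatial.transform import Rotation as Ro
def st():
    from station import get_obs
    o=get_obs();R=Ro.from_quat(o["ee_rot"]);M=R.as_matrix()
    down=Ro.from_matrix([[0,0,1],[0,1,0],[-1,0,0]]) 
    print("t",round(float(o["time"]),2),"tcp",np.round(o["eef_pos"],4),"w",round(float(o["width"]),4),"F",np.round(o["contact_force"],1),"rotvec to (y,z)=(Y,X)",np.round((R.inv()*down).as_rotvec(degrees=True),2),"q6",np.round(o["joint_positions"],2));return o,M
def shift(M,a,b): return np.round(M.T@(np.array(b)-np.array(a))*1000,1)
E
python3 - <<'E'
import station
from h import *
o,M=st();print(M.round(3));print(station.tcp_to_grasp,[k for k in dir(station) if k[0]!='_'])
E
```

```text
t 0.1 tcp [0.208  0.5353 0.2044] w 0.094 F [-0.2  0.3 -0.3] rotvec to (y,z)=(Y,X) [-21.24  -0.04   0.11] q6 [ 1.05  0.21  1.54 -0.    1.39 -0.15]
[[-0.001  0.362  0.932]
 [-0.002  0.932 -0.362]
 [-1.    -0.002 -0.   ]]
0.0188 ['IKError', 'close_job', 'get_obs', 'snapshot', 'tcp_to_grasp']
```

```bash
python3 -m jog '[[[0.45,0,0,0,-10.6,0,0],[0.45,0,0,0,-10.6,0,0],[0.45,0,-50,23,0,0,0],[0.45,0,-50,23,0,0,0],[0.45,0,-50,23,0,0,0],[0.45,0,-50,23,0,0,0],[0.45,0,-50,23,0,0,0],[0.45,0,-50,23,0,0,0],[0.45,0,-50,23,0,0,0],[0.45,0,-50,23,0,0,0],[0.45,0,-50,23,0,0,0],[0.45,0,-50,23,0,0,0],[0.45,0,-50,23,0,0,0],[0.45,0,-50,23,0,0,0],[0.45,0,-50,23,0,0,0],[0.45,0,-50,23,0,0,0],[0.45,0,-50,23,0,0,0],[0.45,0,-50,20,0,0,0],[0.45,0,0,0,0,0,0],[0.45,0,0,0,0,0,0]]]' 30; python3 - <<'E'
from h import *
import cv2
from station import snapshot
o,M=st();print(M.round(4))
s=snapshot("wrist");cv2.imwrite("pics/w1.png",s["img"]);C=cloud(s)
p=C.reshape(-1,3)
for n,x,y,h in[("sl",.573,-.267,.054),("bush",.5175,-.26,.044),("plug",.4547,-.25,.048)]:
    w=p[(np.hypot(p[:,0]-x,p[:,1]-y)<.025)&(abs(p[:,2]-h)<.004)];print(n,len(w),w.mean(0).round(4) if len(w) else "", w.max(0).round(4)*.5+w.min(0).round(4)*.5 if len(w) else "")
print(shift(M,o["eef_pos"],(.573,-.267,.017)))
E
```

```text
time: 2.6
eef_pos: [0.5721, -0.2636, 0.2045]
ee_rot: [0.001, 0.708, 0.0, 0.706]
contact_force: [0.7, 0.3, 0.3]
width: 0.0514
t 2.6 tcp [ 0.5721 -0.2636  0.2045] w 0.0514 F [0.7 0.3 0.3] rotvec to (y,z)=(Y,X) [-0.06 -0.1  -0.1 ] q6 [-0.57  0.32  1.4   0.    1.42 -2.14]
[[-0.0017  0.0011  1.    ]
 [ 0.0017  1.     -0.0011]
 [-1.      0.0017 -0.0017]]
sl 295 [ 0.571  -0.2677  0.0535] [ 0.5712 -0.2679  0.0531]
bush 525 [ 0.5156 -0.2609  0.0436] [ 0.5158  -0.26075  0.0432 ]
plug 528 [ 0.4529 -0.2505  0.0475] [ 0.4527  -0.25045  0.04695]
[187.5  -3.7   1.3]
```

```bash
python3 -m jog '[[[0.45,45,-4,0,0,0,0],[0.45,45,0,0,0,0,0],[0.45,45,0,0,0,0,0],[0.45,35,0,0,0,0,0],[0.45,17,0,0,0,0,0],[0.45,0,0,0,0,0,0],[1,0,0,0,0,0,0],[1,0,0,0,0,0,0],[1,0,0,0,0,0,0],[1,0,0,0,0,0,0],[1,0,0,0,0,0,0],[1,0,0,0,0,0,0],[1,-30,0,0,0,0,0],[1,-30,0,0,0,0,0],[1,-50,0,0,0,0,0],[1,-30,0,0,0,0,0],[1,0,0,0,0,0,0]]]' 30; python3 - <<'E'
from h import *
o,M=st();print(shift(M,o["eef_pos"],(.546+.042,-.027,.160)))
E
```

```text
time: 4.78
eef_pos: [0.5744, -0.2695, 0.1611]
ee_rot: [-0.001, 0.705, -0.001, 0.709]
contact_force: [0.0, -0.3, -1.6]
width: 0.0184
t 4.78 tcp [ 0.5744 -0.2695  0.1611] w 0.0184 F [ 0.  -0.3 -1.6] rotvec to (y,z)=(Y,X) [-0.04  0.28  0.19] q6 [-0.57  0.36  1.44 -0.    1.34 -2.14]
[  0.4 242.5  13.4]
```

```bash
python3 -m jog '[[[1,0,30,2,0,0,0],[1,0,50,3,0,0,0],[1,0,50,3,0,0,0],[1,0,50,3,0,0,0],[1,0,40,2,0,0,0],[1,0,22,0,0,0,0],[1,0,0,0,0,0,0],[1,0,0,0,0,0,0],[1,40,0,0,0,0,0],[1,40,0,0,0,0,0],[1,30,0,0,0,0,0],[1,15,0,0,0,0,0],[1,6,0,0,0,0,0],[1,0,0,0,0,0,0],[1,0,0,0,0,0,0]]]'; python3 - <<'E'
from h import *
o,M=st();print(shift(M,o["eef_pos"],(.546+.042,-.027,.025)))
E
```

```text
time: 6.65
eef_pos: [0.5872, -0.0267, 0.0289]
ee_rot: [0.0, 0.706, -0.001, 0.708]
contact_force: [0.1, 0.2, -1.3]
width: 0.0185
t 6.65 tcp [ 0.5872 -0.0267  0.0289] w 0.0185 F [ 0.1  0.2 -1.3] rotvec to (y,z)=(Y,X) [-0.05  0.16  0.03] q6 [-0.19  0.43  1.65 -0.    1.06 -1.76]
[ 3.9 -0.3  0.8]
```

```bash
python3 -m jog '[[[1,4,0,0,0,0,0],[1,0,0,0,0,0,0],[0.45,0,0,0,0,0,0],[0.45,0,0,0,0,0,0],[0.45,0,0,0,0,0,0],[0.45,-20,0,0,0,0,0],[0.45,-50,0,0,0,0,0],[0.45,-60,0,0,0,0,0],[0.45,0,-50,-15,0,0,0],[0.45,0,-50,-15,0,0,0],[0.45,0,-50,-15,0,0,0],[0.45,0,-50,-15,0,0,0],[0.45,0,-34,-11,0,0,0],[0.45,0,0,0,0,0,0],[0.45,0,0,0,0,0,0]]]'; python3 - <<'E'
from h import *
import cv2
from station import snapshot
o,M=st();print(shift(M,o["eef_pos"],(.5168,-.2605,.013)))
s=snapshot("top");cv2.imwrite("pics/t2.png",s["img"]);p=cloud(s).reshape(-1,3)
w=p[(np.hypot(p[:,0]-.588,p[:,1]+.027)<.025)&(abs(p[:,2]-.06)<.005)];print(len(w),w.mean(0),np.ptp(w,axis=0))
E
```

```text
time: 8.52
eef_pos: [0.5151, -0.2599, 0.1543]
ee_rot: [0.0, 0.707, -0.0, 0.707]
contact_force: [-0.5, 0.2, 0.2]
width: 0.0518
t 8.53 tcp [ 0.5151 -0.2599  0.1543] w 0.0518 F [-0.5  0.2  0.2] rotvec to (y,z)=(Y,X) [-0.06  0.06 -0.  ] q6 [-0.62  0.26  1.59  0.    1.29 -2.19]
[141.3  -0.6   1.6]
102 [ 0.58703089 -0.02588174  0.061379  ] [0.01908806 0.01719173 0.00944019]
```

The sleeve stands upright in the pot. Bush next.

```bash
python3 -m jog '[[[0.45,45,-1,2,0,0,0],[0.45,45,0,0,0,0,0],[0.45,30,0,0,0,0,0],[0.45,15,0,0,0,0,0],[0.45,6,0,0,0,0,0],[0.45,0,0,0,0,0,0],[1,0,0,0,0,0,0],[1,0,0,0,0,0,0],[1,0,0,0,0,0,0],[1,0,0,0,0,0,0],[1,0,0,0,0,0,0],[1,-30,0,0,0,0,0],[1,-40,0,0,0,0,0],[1,-50,0,0,0,0,0],[1,-20,0,0,0,0,0],[1,0,0,0,0,0,0]]]'; python3 - <<'E'
from h import *
o,M=st();print(shift(M,o["eef_pos"],(.504,-.027,.154)))
E
```

```text
time: 10.58
eef_pos: [0.5178, -0.2621, 0.1541]
ee_rot: [-0.001, 0.706, -0.001, 0.708]
contact_force: [0.1, -0.6, -1.6]
width: 0.0246
t 10.57 tcp [ 0.5178 -0.2621  0.1541] w 0.0246 F [ 0.1 -0.6 -1.6] rotvec to (y,z)=(Y,X) [-0.04  0.18  0.13] q6 [-0.62  0.26  1.59 -0.    1.29 -2.19]
[ -0.5 235.1 -13.9]
```

```bash
python3 -m jog '[[[1,0,30,-3,0,0,0],[1,0,50,-3,0,0,0],[1,0,50,-3,0,0,0],[1,0,50,-3,0,0,0],[1,0,36,-2,0,0,0],[1,0,19,0,0,0,0],[1,0,0,0,0,0,0],[1,0,0,0,0,0,0],[1,40,0,0,0,0,0],[1,40,0,0,0,0,0],[1,30,0,0,0,0,0],[1,15,0,0,0,0,0],[1,5,0,0,0,0,0],[1,0,0,0,0,0,0],[1,0,0,0,0,0,0]]]'; python3 - <<'E'
from h import *
o,M=st();print(shift(M,o["eef_pos"],(.504,-.027,.020)))
E
```

```text
time: 12.45
eef_pos: [0.5042, -0.0267, 0.0237]
ee_rot: [0.0, 0.706, -0.001, 0.708]
contact_force: [-0.1, -0.6, -1.2]
width: 0.0246
t 12.45 tcp [ 0.5042 -0.0267  0.0237] w 0.0246 F [-0.1 -0.6 -1.2] rotvec to (y,z)=(Y,X) [-0.05  0.15  0.04] q6 [-0.22  0.29  1.86 -0.    0.99 -1.79]
[ 3.7 -0.3 -0.2]
```

```bash
python3 -m jog '[[[1,4,0,0,0,0,0],[1,0,0,0,0,0,0],[0.45,0,0,0,0,0,0],[0.45,0,0,0,0,0,0],[0.45,0,0,0,0,0,0],[0.45,-20,0,0,0,0,0],[0.45,-50,0,0,0,0,0],[0.45,-60,0,0,0,0,0],[0.45,0,-50,-11,0,0,0],[0.45,0,-50,-11,0,0,0],[0.45,0,-50,-11,0,0,0],[0.45,0,-50,-11,0,0,0],[0.45,0,-24,-7,0,0,0],[0.45,0,0,0,0,0,0],[0.45,0,0,0,0,0,0]]]'; python3 - <<'E'
from h import *
import cv2
from station import snapshot
o,M=st();print(shift(M,o["eef_pos"],(.4537,-.250,.014)))
s=snapshot("top");p=cloud(s).reshape(-1,3)
for x,h in((.588,.06),(.504,.05)):
    w=p[(np.hypot(p[:,0]-x,p[:,1]+.027)<.025)&(abs(p[:,2]-h)<.005)];print(len(w),w.mean(0),np.ptp(w,axis=0))
E
```

```text
time: 14.32
eef_pos: [0.4517, -0.2495, 0.1482]
ee_rot: [0.001, 0.707, 0.0, 0.707]
contact_force: [1.1, 0.0, 0.6]
width: 0.052
t 14.32 tcp [ 0.4517 -0.2495  0.1482] w 0.052 F [1.1 0.  0.6] rotvec to (y,z)=(Y,X) [-0.04 -0.02 -0.05] q6 [-0.67  0.14  1.75  0.    1.26 -2.24]
[134.2  -0.6   2. ]
105 [ 0.58692454 -0.02598319  0.06132356] [0.01869886 0.01717722 0.0089661 ]
175 [ 0.5040134  -0.02583663  0.05137632] [0.02412543 0.02418864 0.00871088]
```

```bash
python3 -m jog '[[[0.45,45,-1,2,0,0,0],[0.45,40,0,0,0,0,0],[0.45,28,0,0,0,0,0],[0.45,15,0,0,0,0,0],[0.45,5,0,0,0,0,0],[0.45,0,0,0,0,0,0],[1,0,0,0,0,0,0],[1,0,0,0,0,0,0],[1,0,0,0,0,0,0],[1,0,0,0,0,0,0],[1,0,0,0,0,0,0],[1,-30,0,0,0,0,0],[1,-40,0,0,0,0,0],[1,-50,0,0,0,0,0],[1,-25,0,0,0,0,0],[1,0,0,0,0,0,0]]]'; python3 - <<'E'
from h import *
o,M=st();print(shift(M,o["eef_pos"],(.546,-.071,.154)))
E
```

```text
time: 16.38
eef_pos: [0.4552, -0.2524, 0.1626]
ee_rot: [-0.001, 0.706, -0.001, 0.709]
contact_force: [-0.5, -0.9, 0.0]
width: 0.0233
t 16.38 tcp [ 0.4552 -0.2524  0.1626] w 0.0233 F [-0.5 -0.9  0. ] rotvec to (y,z)=(Y,X) [-0.04  0.24  0.19] q6 [-0.67  0.13  1.73 -0.    1.28 -2.24]
[  8.4 181.5  90.7]
```

```bash
python3 -m jog '[[[1,0,30,15,0,0,0],[1,0,45,23,0,0,0],[1,0,45,23,0,0,0],[1,0,40,20,0,0,0],[1,0,20,10,0,0,0],[1,0,0,0,10,0,0],[1,0,0,0,10,0,0],[1,0,0,0,10,0,0],[1,0,0,0,10,0,0],[1,0,0,0,10,0,0],[1,0,0,0,10,0,0],[1,0,0,0,10,0,0],[1,0,0,0,10,0,0],[1,0,0,0,10,0,0],[1,0,0,0,0,0,0],[1,0,0,0,0,0,0]]]'; python3 - <<'E'
from h import *
o,M=st();print(M.round(3),shift(M,o["eef_pos"],(.546,-.071,.025)))
E
```

```text
time: 18.38
eef_pos: [0.544, -0.0711, 0.159]
ee_rot: [0.499, 0.501, -0.5, 0.5]
contact_force: [0.1, 0.1, -0.0]
width: 0.0235
t 18.38 tcp [ 0.544  -0.0711  0.159 ] w 0.0235 F [ 0.1  0.1 -0. ] rotvec to (y,z)=(Y,X) [-8.991e+01 -1.400e-01  8.000e-02] q6 [-0.29  0.2   1.65 -0.    1.29 -0.29]
[[-0.002  1.     0.002]
 [ 0.001  0.002 -1.   ]
 [-1.    -0.002 -0.001]] [134.    2.3  -0. ]
```

```bash
python3 -m jog '[[[1,40,2,0,0,0,0],[1,40,0,0,0,0,0],[1,30,0,0,0,0,0],[1,17,0,0,0,0,0],[1,7,0,0,0,0,0],[1,3,0,0,0,0,0],[1,0,0,0,0,0,0],[1,0,0,0,0,0,0],[0.5,0,0,0,0,0,0],[0.5,0,0,0,0,0,0],[0.5,0,0,0,0,0,0],[0.5,-15,0,0,0,0,0],[0.5,-50,0,0,0,0,0],[0.5,-60,0,0,0,0,0],[0.5,-20,0,0,0,0,0],[0.5,0,0,0,0,0,0]]]'; python3 - <<'E'
from h import *
o,M=st();print(M.round(3),shift(M,o["eef_pos"],(.4823,.2725,.170)))
E
```

```text
time: 20.38
eef_pos: [0.5489, -0.0719, 0.172]
ee_rot: [0.501, 0.498, -0.499, 0.502]
contact_force: [-0.3, -0.4, -0.6]
width: 0.047
t 20.38 tcp [ 0.5489 -0.0719  0.172 ] w 0.047 F [-0.3 -0.4 -0.6] rotvec to (y,z)=(Y,X) [-90.04   0.37  -0.2 ] q6 [-0.29  0.19  1.64 -0.    1.31 -0.29]
[[ 0.006  1.    -0.001]
 [-0.002 -0.001 -1.   ]
 [-1.     0.006  0.002]] [   0.9  -66.9 -344.4]
```

```bash
python3 -m jog '[[[0.45,0,-8,-40,0,0,0],[0.45,0,-9,-50,0,0,0],[0.45,0,-9,-50,0,0,0],[0.45,0,-9,-50,0,0,0],[0.45,0,-9,-50,0,0,0],[0.45,0,-9,-50,0,0,0],[0.45,0,-8,-40,0,0,0],[0.45,0,-4,-14,0,0,0],[0.45,0,0,0,0,0,0],[0.45,0,0,0,0,0,0]]]'; python3 - <<'E'
from h import *
import cv2
from station import snapshot
o,M=st();print(M.round(4))
s=snapshot("top");cv2.imwrite("pics/t3.png",s["img"]);C=cloud(s);p=C.reshape(-1,3)
for n,x,y,h in(("sl",.588,-.027,.06),("bu",.504,-.027,.05),("pl",.546,-.071,.054),("pin",.546,-.027,.087)):
    w=p[(np.hypot(p[:,0]-x,p[:,1]-y)<.02)&(abs(p[:,2]-h)<.004)];print(n,len(w),w.mean(0).round(4),np.ptp(w,axis=0).round(3))
s=snapshot("wrist");p=cloud(s).reshape(-1,3)
w=p[(np.hypot(p[:,0]-.4823,p[:,1]-.2725)<.03)&(abs(p[:,2]-.062)<.004)];print("knob",len(w),w.mean(0).round(4),((w.max(0)+w.min(0))/2).round(4),np.ptp(w,axis=0).round(3))
k=w.mean(0);print(shift(M,o["eef_pos"],(.4823,.2725,.028)))
E
```

```text
time: 21.62
eef_pos: [0.4822, 0.2714, 0.1679]
ee_rot: [-0.5, -0.499, 0.501, -0.5]
contact_force: [0.6, -0.3, -0.9]
width: 0.0519
t 21.62 tcp [0.4822 0.2714 0.1679] w 0.0519 F [ 0.6 -0.3 -0.9] rotvec to (y,z)=(Y,X) [-9.011e+01  1.000e-02  8.000e-02] q6 [ 0.36  0.2   1.64 -0.    1.31  0.36]
[[-8.e-04  1.e+00 -2.e-03]
 [-1.e-03 -2.e-03 -1.e+00]
 [-1.e+00 -8.e-04  1.e-03]]
sl 100 [ 0.587  -0.0261  0.0616] [0.019 0.017 0.005]
bu 172 [ 0.5041 -0.0259  0.0515] [0.024 0.024 0.005]
pl 144 [ 0.5484 -0.0706  0.0551] [0.022 0.022 0.008]
pin 50 [ 0.5458 -0.0268  0.0878] [0.013 0.012 0.007]
knob 638 [0.4814 0.2748 0.0612] [0.4809 0.2745 0.061 ] [0.025 0.025 0.006]
[139.9   0.2  -1.3]
```

```bash
python3 -c "
import cv2
a=cv2.imread('pics/t3.png')[180:310,270:400];cv2.imwrite('pics/t3c.png',cv2.resize(a,None,fx=4,fy=4,interpolation=3))"
```

```text
(no output)
```

View pics/t3c.png

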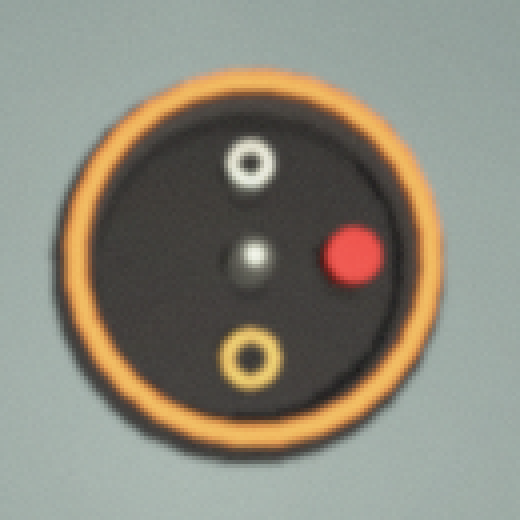

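```bash
python3 -m jog '[[[0.45,40,0,-2,0,0,0],[0.45,40,0,0,0,0,0],[0.45,30,0,0,0,0,0],[0.45,20,0,0,0,0,0],[0.45,9,0,0,0,0,0],[0.45,0,0,0,0,0,0],[0.45,0,0,0,0,0,0],[1,0,0,0,0,0,0],[1,0,0,0,0,0,0],[1,0,0,0,0,0,0],[1,0,0,0,0,0,0],[1,0,0,0,0,0,0],[1,0,0,0,0,0,0]]]' 60; python3 - <<'E'
from h import *
o,M=st()
E
```

```text
time: 23.35
eef_pos: [0.482, 0.2748, 0.0298]
ee_rot: [-0.5, -0.5, 0.5, -0.5]
contact_force: [-3.2, 0.5, 4.6]
width: 0.0246
t 23.35 tcp [0.482  0.2748 0.0298] w 0.0246 F [-3.2  0.5  4.6] rotvec to (y,z)=(Y,X) [-9.004e+01 -2.000e-02  1.000e-02] q6 [0.36 0.37 1.73 0.   1.04 0.36]
```

```bash
python3 -m jog '[[[1,-20,0,0,0,0,0],[1,-30,0,0,0,0,0],[1,-40,0,0,0,0,0],[1,-30,0,0,0,0,0],[1,-10,0,0,0,0,0],[1,0,0,0,0,0,0],[1,0,0,0,0,0,0],[1,0,0,0,0,0,0]]]'; python3 - <<'E'
from h import *
import cv2
from station import snapshot
o,M=st();print(M.round(4));e=o["eef_pos"]
for n in("top","scene","wrist"):
    s=snapshot(n);p=cloud(s).reshape(-1,3)
    r=np.hypot(p[:,0]-e[0],p[:,1]-e[1])
    w=p[(r<.09)&(p[:,2]>e[2]-.029+.01)&(p[:,2]<e[2]-.029+.03)]
    if len(w)>100:
        q=w[np.abs(w[:,2]-np.median(w[:,2]))<.006]
        A=np.c_[q[:,:2]-e[:2],np.ones(len(q))];c=np.linalg.lstsq(A,q[:,2],rcond=None)[0]
        print(n,len(q),q.mean(0).round(4),"plane",c.round(4),"circ",cv2.minEnclosingCircle(q[:,:2].astype(np.float32)))
    if n=="scene":cv2.imwrite("pics/s4.png",s["img"])
    if n=="top":cv2.imwrite("pics/t4.png",s["img"])
print(shift(M,e,(.5458,-.0270,e[2])))
E
```

```text
time: 24.35
eef_pos: [0.481, 0.2743, 0.1576]
ee_rot: [-0.499, -0.5, 0.501, -0.499]
contact_force: [-1.2, -0.6, -3.9]
width: 0.0251
t 24.35 tcp [0.481  0.2743 0.1576] w 0.0251 F [-1.2 -0.6 -3.9] rotvec to (y,z)=(Y,X) [-9.004e+01 -8.000e-02  2.000e-01] q6 [ 0.36  0.21  1.64 -0.    1.29  0.36]
[[-3.1e-03  1.0e+00 -8.0e-04]
 [-1.3e-03 -8.0e-04 -1.0e+00]
 [-1.0e+00 -3.1e-03  1.3e-03]]
top 5602 [0.4816 0.2508 0.1513] plane [-0.001   0.0018  0.1513] circ ((0.4818241596221924, 0.2723437249660492), 0.07787776738405228)
scene 2590 [0.4899 0.2593 0.1511] plane [-0.0056  0.0067  0.1512] circ ((0.4819214344024658, 0.27259182929992676), 0.07880564033985138)
wrist 33364 [0.4814 0.2992 0.1499] plane [-0.001  -0.0012  0.1499] circ ((0.48119649291038513, 0.27357545495033264), 0.07793883234262466)
[2.000e-01 6.500e+01 3.012e+02]
```

```bash
python3 -m jog '[[[1,0,4,20,0,0,0],[1,0,9,40,0,0,0],[1,0,10,48,0,0,0],[1,0,11,48,0,0,0],[1,0,10,48,0,0,0],[1,0,10,48,0,0,0],[1,0,7,32,0,0,0],[1,0,3,15,0,0,0],[1,0,0,0,0,0,0],[1,0,0,0,0,0,0],[1,0,0,0,0,0,0],[1,0,0,0,0,0,0]]]'; cat >> h.py <<'E'
def cover():
    from station import snapshot,get_obs
    o,M=st();e=o["eef_pos"];print("force",np.round(o["contact_force"],2),"under z~",round(float(e[2])-.0288,4))
    for n in("top","scene","wrist"):
        s=snapshot(n);cv2.imwrite(f"pics/{n}_{o['time']:.2f}.png",s["img"]);p=cloud(s).reshape(-1,3)
        r=np.hypot(p[:,0]-e[0],p[:,1]-e[1])
        w=p[(r<.085)&(p[:,2]>e[2]-.013)&(p[:,2]<e[2]+.001)]
        if len(w)>100:
            q=w[np.abs(w[:,2]-np.median(w[:,2]))<.004];A=np.c_[q[:,:2]-e[:2],np.ones(len(q))];c=np.linalg.lstsq(A,q[:,2],rcond=None)[0]
            h=cv2.minEnclosingCircle(q[:,:2].astype(np.float32));print(n,len(q),"z/tilt",c.round(4),"circ",np.round(h[0],4),round(h[1],4))
    return o,M
E
python3 -c "
from h import *
o,M=cover();print(shift(M,o['eef_pos'],(.545,-.0252,o['eef_pos'][2])))"
```

```text
time: 26.0
eef_pos: [0.5458, -0.0234, 0.1595]
ee_rot: [0.5, 0.5, -0.5, 0.5]
contact_force: [0.5, 0.0, -4.6]
width: 0.0249
t 26.0 tcp [ 0.5458 -0.0234  0.1595] w 0.0249 F [ 0.5  0.  -4.6] rotvec to (y,z)=(Y,X) [-8.996e+01 -1.000e-02  0.000e+00] q6 [-0.2   0.19  1.66  0.    1.29 -0.2 ]
force [ 0.48  0.01 -4.63] under z~ 0.1307
top 1020 z/tilt [0.0042 0.0003 0.1531] circ [ 0.5169 -0.0221] 0.0704
scene 4618 z/tilt [-0.0019  0.0033  0.1524] circ [ 0.5457 -0.024 ] 0.0792
wrist 33326 z/tilt [ 1.000e-03 -1.000e-04  1.511e-01] circ [ 0.5454 -0.0243] 0.0781
[-0.  -0.8  1.8]
```

```bash
python3 -m jog '[[[1,15,0,2.5,0,0,0],[1,15,0,0,0,0,0],[1,6,0,0,0,0,0],[1,2,0,0,0,0,0],[1,0,0,0,0,0,0],[1,0,0,0,0,0,0],[1,2,0,0,0,0,0],[1,2,0,0,0,0,0],[1,1,0,0,0,0,0],[1,0,0,0,0,0,0],[1,0,0,0,0,0,0]]]'; python3 -c "
from h import *
o,M=cover()"
```

```text
time: 27.52
eef_pos: [0.546, -0.0268, 0.1165]
ee_rot: [0.5, 0.5, -0.5, 0.5]
contact_force: [0.3, -0.2, -3.8]
width: 0.0252
t 27.52 tcp [ 0.546  -0.0268  0.1165] w 0.0252 F [ 0.3 -0.2 -3.8] rotvec to (y,z)=(Y,X) [-90.04   0.    -0.  ] q6 [-0.21  0.24  1.7  -0.    1.2  -0.21]
force [ 0.31 -0.16 -3.75] under z~ 0.0877
top 857 z/tilt [ 0.007  -0.0002  0.1103] circ [ 0.5131 -0.0269] 0.0685
scene 4287 z/tilt [-0.0005  0.0028  0.1095] circ [ 0.5455 -0.0285] 0.0789
wrist 33318 z/tilt [ 0.001  -0.0003  0.1082] circ [ 0.5457 -0.0279] 0.078
```

```bash
python3 -m jog '[[[1,1.5,0,0,0,0,0],[1,1.5,0,0,0,0,0],[1,1,0,0,0,0,0],[1,0,0,0,0,0,0],[1,0,0,0,0,0,0]]]'; python3 -m jog '[[[1,1,0,0,0,0,0],[1,1,0,0,0,0,0],[1,0,0,0,0,0,0],[1,0,0,0,0,0,0]]]'
```

```text
time: 28.3
eef_pos: [0.5459, -0.0269, 0.1125]
ee_rot: [0.5, 0.5, -0.5, 0.5]
contact_force: [-0.1, 0.3, -4.2]
width: 0.0248
time: 28.8
eef_pos: [0.5459, -0.0268, 0.1105]
ee_rot: [0.5, 0.5, -0.5, 0.5]
contact_force: [0.6, -0.3, -4.1]
width: 0.025
```

The pin is in the bore: the underside is about 6 mm below the pin tip with no contact force. I go on pressing.

```bash
python3 -m jog '[[[1,1.5,0,0,0,0,0],[1,1.5,0,0,0,0,0],[1,0,0,0,0,0,0],[1,0,0,0,0,0,0]]]'; python3 -m jog '[[[1,1,0,0,0,0,0],[1,1,0,0,0,0,0],[1,0,0,0,0,0,0],[1,0,0,0,0,0,0]]]';python3 -m jog '[[[1,1,0,0,0,0,0],[1,1,0,0,0,0,0],[1,0,0,0,0,0,0],[1,0,0,0,0,0,0]]]'
```

```text
time: 29.3
eef_pos: [0.5461, -0.0269, 0.1078]
ee_rot: [0.5, 0.5, -0.5, 0.5]
contact_force: [-1.8, 0.0, -1.1]
width: 0.0249
time: 29.8
eef_pos: [0.5461, -0.0269, 0.1058]
ee_rot: [0.5, 0.5, -0.5, 0.5]
contact_force: [-1.6, 0.5, 3.5]
width: 0.0251
time: 30.3
eef_pos: [0.5461, -0.0269, 0.104]
ee_rot: [0.5, 0.5, -0.5, 0.5]
contact_force: [-3.0, 0.5, 7.6]
width: 0.0248
```

```bash
python3 -m jog '[[[1,1,0,0,0,0,0],[1,1,0,0,0,0,0],[1,0,0,0,0,0,0],[1,0,0,0,0,0,0]]]'; python3 -m jog '[[[1,1,0,0,0,0,0],[1,0,0,0,0,0,0],[1,0,0,0,0,0,0]]]';python3 -m jog '[[[1,1,0,0,0,0,0],[1,0,0,0,0,0,0],[1,0,0,0,0,0,0]]]'; python3 -c "
from h import *
o,M=cover()"
```

```text
time: 30.8
eef_pos: [0.5461, -0.0269, 0.1025]
ee_rot: [0.5, 0.5, -0.5, 0.5]
contact_force: [-4.8, 0.9, 8.9]
width: 0.0251
time: 31.18
eef_pos: [0.5461, -0.0269, 0.1018]
ee_rot: [0.5, 0.5, -0.5, 0.5]
contact_force: [-4.8, 0.9, 10.0]
width: 0.0248
time: 31.55
eef_pos: [0.5462, -0.0269, 0.1017]
ee_rot: [0.5, 0.5, -0.5, 0.5]
contact_force: [-6.2, 1.9, 15.5]
width: 0.0249
t 31.55 tcp [ 0.5462 -0.0269  0.1017] w 0.0249 F [-6.2  1.9 15.5] rotvec to (y,z)=(Y,X) [-9.003e+01  3.000e-02 -0.000e+00] q6 [-0.21  0.26  1.71 -0.    1.17 -0.21]
force [-6.22  1.87 15.45] under z~ 0.0729
top 806 z/tilt [0.0035 0.0002 0.0956] circ [ 0.5124 -0.0275] 0.0682
scene 4182 z/tilt [-0.0032  0.0027  0.0947] circ [ 0.546  -0.0284] 0.0786
wrist 33339 z/tilt [-0.0008  0.      0.0935] circ [ 0.546  -0.0278] 0.078
```

```bash
python3 -m jog '[[[1,1,0,0,0,0,0],[1,0.5,0,0,0,0,0],[1,0,0,0,0,0,0],[1,0,0,0,0,0,0],[1,0,0,0,0,0,0],[1,0,0,0,0,0,0]]]'; python3 -c "
from h import *
o,M=cover()
a=cv2.imread('pics/scene_%.2f.png'%o['time']);cv2.imwrite('pics/fin.png',cv2.resize(a[120:450,120:520],None,fx=1.8,fy=1.8,interpolation=3))"
```

```text
time: 32.45
eef_pos: [0.5462, -0.0269, 0.1017]
ee_rot: [-0.5, -0.5, 0.5, -0.5]
contact_force: [-9.7, 1.8, 22.2]
width: 0.025
t 32.45 tcp [ 0.5462 -0.0269  0.1017] w 0.025 F [-9.7  1.8 22.2] rotvec to (y,z)=(Y,X) [-9.003e+01  4.000e-02  0.000e+00] q6 [-0.21  0.26  1.71 -0.    1.17 -0.21]
force [-9.73  1.81 22.22] under z~ 0.0729
top 811 z/tilt [0.0047 0.0004 0.0955] circ [ 0.5116 -0.0275] 0.0683
scene 4175 z/tilt [-0.0033  0.0034  0.0947] circ [ 0.5467 -0.0284] 0.0787
wrist 33343 z/tilt [-0.001  -0.      0.0934] circ [ 0.5459 -0.0276] 0.0778
```

View pics/fin.png

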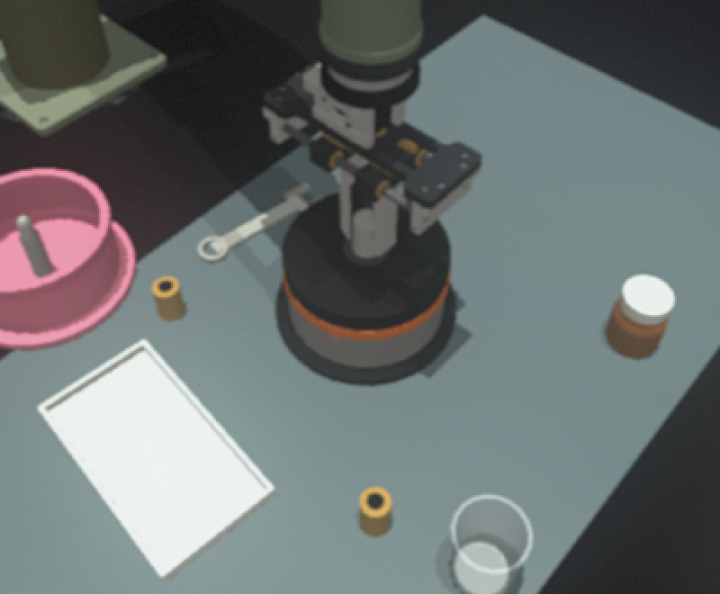

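The fifth picture shows the cover flat on the orange seal at (365,265) with the knob still gripped. The tray is empty and the beaker, jar and wrench have not moved. The cover is at a hard stop: 22 N with no further travel.

```bash
python3 -c "
from station import *
print(close_job())"
```

```text
the job is handed in; nothing more can be done
None
```

The job is done and handed in at about 32.5 s. The brass bush, red plug and steel sleeve are in the clear pot. The cover is on the pin and pressed fully down, with the gripper still holding the knob.

- **Parts:** I took the brass bush standing in the tray, which was also the one farthest right. The top camera showed all three parts standing upright in the pot before I fetched the cover.
- **Cover on the pin:** It went over the pin on the first descent without touching. The underside reached about 6 mm below the pin tip with no contact force.
- **Seal:** The cover met the seal with the TCP at about 108 mm. It stopped at 101.7 mm, about 6 mm lower. A further 1.5 mm of commanded push raised the force from 15 N to 22 N with no more movement, so the seal is at its stop. The cover is level.
- **Bystanders:** The last picture shows the beaker, jar and wrench apparently where they were. I did not re-measure their positions.
- **Disagreements:**
  - The cameras differ by about 2 mm on the height of the cover's top face: 93.4 mm (wrist), 94.7 mm (scene) and 95.5 mm (top), where 94 mm is expected. That is within their calibration.
  - At the end there is a sideways force of about 10 N on the wrist, which I left uncorrected; it is well under the limits.

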